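# Open the descaler jug's push-and-turn safety cap

### The job

Before the oven's cleaning run, open the squarish descaler jug with the moulded side handle that stands in the steel bench holder: grip its safety cap, push it down, keep it down while twisting it about a quarter turn anticlockwise (seen from above), and lift it off. Finish while still holding the cap in the gripper, upright and still, about a hand's width straight above the open neck; do not put it down or let go. Leave the other containers and utensils on the bench where they are.

Things in the scene. Friction and masses are not known exactly. Their poses are not given: they have to be found in the camera images.
- jug: White squarish plastic jug, 136 x 86 mm, moulded handle on its -x side, fixed in a low steel holder (150 x 100 mm) screwed to the bench: it cannot move or turn. Origin: on the bench, straight below the neck's centre; z up. Its shoulder round the neck is 157 mm above the bench; handle and all else of the jug lie lower.
- cap: The jug's black ribbed round safety cap, 52 mm in diameter, 48 mm tall, loose, about 60 g. Origin: centre of its underside, 170 mm above the bench when seated; z up. As found its x axis lies along the jug's x axis and it is locked: two lugs inside its skirt sit in notches under hooks on the neck, so it can neither turn nor lift. About 2 mm sideways play on the neck.
- cap_top (a point): Centre of the cap's flat top, 48 mm above the cap's origin: 218 mm above the bench when seated. A thin low rib across the top lies along the cap's x axis.
- neck_top (a point): Centre of the rim of the jug's neck, 189 mm above the bench. Pushed down 5 to 7 mm (7 is the bottom) the cap turns anticlockwise seen from above, never clockwise. Keep it down for the first 55 degrees; turned 55 to 135 degrees from the locked position it lifts straight up (a stop comes at about 140) and is clear of the neck after 26 mm.
- seal (a joint): Spring-loaded seal in the neck, under the cap: metres pushed down, about 0 as found, 0.007 when the cap is pushed right down. Pushing takes about 4 N to start and 9 N at the bottom, where it meets the rigid neck; it pushes the cap back up when released.
- round_bottle: Bystander: round white bottle, 78 mm in diameter, 190 mm tall, black 48 mm cap, no handle, not in a holder; loose. Origin: centre of its underside.
- tub: Bystander: squat round white tub, 98 mm over its black lid, 105 mm tall; loose. Origin: centre of its underside.
- shaker: Bystander: steel shaker, 48 mm in diameter, 90 mm tall. Origin: centre of its underside.
- cup: Bystander: steel mug, 72 mm in diameter, 75 mm tall, handle at its +y. Origin: centre of its underside.
- spatula: Bystander: spatula lying flat, 260 mm long along its x axis.
- timer: Bystander: white square kitchen timer, 70 x 70 mm, 37 mm tall with its dial. Origin: centre of its underside.
- bowl: Bystander: steel bowl, 150 mm in diameter, 55 mm tall. Origin: centre of its underside.
Things that resemble listed ones, but are neither listed nor needed, are in the scene too. Of the things that look like the cap, the middle-sized one is meant.

How it is judged:
On the way, in this order (a step that is already met when the one before it is completed fails the run):
1. the cap is pushed down at least 3 mm while still in its locked position (value of joint seal above 0.003 m and contact force between the fingers and cap above 1 N and angle between the x axis of cap and the x axis of jug, either way round below 0.35 rad), for 0.05 s.
2. the cap, still down on the neck, is twisted free (about 50 degrees or more) (angle between the x axis of cap and the x axis of jug, either way round above 0.85 rad and z of cap in the frame of jug below 0.185 m), for 0.05 s.
At the end, for the whole second after the job is handed in: Cap gripped, off the jug, 45 to 160 mm above its seated height, within 35 mm of straight above the neck, within 15 degrees of upright, still (under 30 mm/s); seal up; round bottle and tub moved under 40 mm, other utensils under 50 mm, none tipped (17 degrees) (z of cap in the frame of jug between 0.215 and 0.33 m and horizontal distance between cap and neck_top below 0.035 m and angle between cap's own z axis and vertical below 0.26 rad and contact force between the fingers and cap above 1 N and contact force between cap and jug below 0.1 N and linear speed of cap below 0.03 m/s and value of joint seal below 0.0015 m and distance of each of round_bottle, tub from where it was at the start of the episode below 0.04 m and distance of each of shaker, cup, spatula, timer, bowl from where it was at the start of the episode below 0.05 m and angle between each of round_bottle, tub, shaker, cup, spatula, timer, bowl's own z axis and vertical below 0.3 rad); the arm keeps its last pose, push and grip.
It fails at once if a bystander is pushed away or knocked over (distance of any of round_bottle, tub from where it was at the start of the episode above 0.04 m or distance of any of shaker, cup, spatula, timer, bowl from where it was at the start of the episode above 0.05 m or angle between any of round_bottle, tub, shaker, cup, spatula, timer, bowl's own z axis and vertical above 0.3 rad).
It also fails if it takes over 35 s, if anything falls off the work surface, if the arm or the gripper's body presses on something with over 40 N, if the wrist force passes 120 N, or if a joint passes its speed limit or range.

### The arm

A 6-joint arm with a two-finger parallel gripper is mounted at the origin on the work surface. World frame = base frame: x ahead of the robot, y to its left, z up, the work surface at z = 0. Lengths are in m, angles in rad, forces in N, time in s.
With the tool pointing down it reaches from about 0.3 to 0.775 m from the base axis. Payload 14.6 kg.
Tool frame: the origin (TCP) lies on the centre line of the jaws, within the pads' length; the fingertips stand 11 mm ahead of it and the grasp point (between the pads) lies 8 mm behind it; y points along the fingers, x is the direction in which the jaws open and shut, and the axes are right-handed (so a half turn about y gives the same grasp; the last joint's range is limited). The gripper opens to 94 mm and grips with 3 to 60 N. Pads are 16 mm wide; open, the fingers measure 119 mm over their backs; the gripper's body (75 mm by 177 mm) begins 78 mm behind the grasp point.
Start: joints at [1.257, 0.3, 1.521, -0, 1.321, -0.067], TCP at [0.134, 0.533, 0.216] pointing down, gripper open.
Joint ranges: [-3.03, 3.03], [-0.79, 2.21], [0.23, 2.52], [-1.04, 4.18], [0, 3.07], [-2.55, 2.55]. Speed limits (rad/s): [2.22, 2.22, 2.57, 3.14, 3.14, 3.14].

### API

Orientations are given as [roll, pitch, yaw] about the fixed x, y, z axes, in that order (R = Rz(yaw) Ry(pitch) Rx(roll)).
In Python, from station import ctrl, imaging gives the robot as it stands. The module is installed in compiled form; this text tells all that it offers.
- The arm moves only by the tool apply_moves, never from a script. Its argument "deltas" is a list of rows, each an object with "dp": the shift along the tool's x, y, z in m, a list of three; "roll": the turn about the tool's y in rad; "grip": the closure, from -1 (fully open) to 1 (shut). In form: [{"dp": [tx, ty, tz], "roll": roll, "grip": grip}, ...]. A call has 1 to 10 rows; each row shifts and turns the commanded pose from where the row before left it, along the tool's axes as they then stand; what a row does not reach is not made up. A row lasts 1/8 s, in which the tool goes at most 62.5 mm and 10.7 degrees, less where a joint would pass 70% of its speed; a pose out of reach is approached as far as the arm can. A call with a gripper value outside its range is refused whole. The fingers move at their own pace and stop on an object; "newtons" is the grip in N (left out, the last holds). Time passes only in rows, so rows that do not move let the fingers close. It gives the time, the measured TCP pose, the force and the opening at its end, in the units of the state.
- ctrl.get_obs(): the state, without advancing time (a new reading comes with each control period).
- imaging.camera(name): name is "scene" or "top" or "wrist"; returns the picture (480x640x3 uint8, blue, green, red); there is no depth.
- imaging.camera_info(name): a dict with "K" (3x3 intrinsics, pixels), "world_from_camera" (4x4, takes a point from camera to world coordinates). Camera axes: x right, y down, z forward; pixel columns grow to the right and rows downward; lengths in m; the calibration is good to about 2 mm. The wrist camera is an equidistant fisheye: a pixel r from the principal point sees the ray r / f radians off the axis. A picture is of the moment at which its call begins: read the wrist's pose just before it. camera_info takes no time and is no camera call; for the wrist camera it gives the pose at the moment of the call.
- ctrl.hand_in(): hands the job in, once; it reports no verdict.
The state is a dict: "time_s": time; "qpos": joint angles; "joint_vel": joint speeds; "tau": joint torques, N m; "ee_pos": TCP position; "eef_rot": TCP orientation; "force": force on the tool from outside, world axes, zero at the start; "moment": the same for the moment, N m; "grip_width": finger opening in m.
Only numpy, scipy, OpenCV 4.12 (cv2) and the standard library are available. Lean on these libraries where they do the work, as an engineer would, in place of code of your own. Each camera call takes 0.05 s, during which the arm holds its last target. There are 200 camera calls.

## Working session

There is one attempt and no reset: what is moved stays moved. The work goes in short steps, Python scripts to look and compute and a tool call to move; the robot and the scene stay as the last step left them, time stands still between calls to the robot, and variables do not carry over. Pictures are saved under pics/ and viewed, about 8 in all and at most 12, crops included, and the job is handed in when it is done.

Besides the shell and the picture viewer there is one more tool, called after "Request:" as name(argument=value, ...) on one line, values as JSON. apply_moves: Moves the arm, as the interface text tells. Its arguments: {"type":"object","properties":{"deltas":{"type":"array"},"newtons":{"type":"number"}},"required":["deltas"]}

```bash
mkdir -p pics; python3 - <<'E'
from station import ctrl, imaging
import cv2,numpy as np
o=ctrl.get_obs()
print({k:np.round(v,3).tolist() for k,v in o.items()})
for n in("scene","top"):
    cv2.imwrite(f"pics/{n}0.png",imaging.camera(n)); i=imaging.camera_info(n); print(n,np.round(i["K"],1).tolist(),np.round(i["world_from_camera"],4).tolist())
E
```

```text
{'time_s': 0.0, 'qpos': [1.257, 0.3, 1.522, 0.0, 1.321, -0.067], 'joint_vel': [-0.0, 0.0, 0.001, -0.0, -0.001, 0.002], 'tau': [-0.001, -53.181, -35.273, 0.071, 0.024, -0.0], 'ee_pos': [0.134, 0.533, 0.216], 'eef_rot': [-1.571, 0.001, 1.324], 'force': [0.424, -0.621, -0.083], 'moment': [-0.024, 0.025, 0.009], 'grip_width': 0.094}
scene [[487.3, 0.0, 320.3], [0.0, 487.3, 241.2], [0.0, 0.0, 1.0]] [[-0.0859, 0.5301, -0.8436, 1.3798], [0.9963, 0.0394, -0.0767, 0.1537], [-0.0074, -0.847, -0.5315, 0.6706], [0.0, 0.0, 0.0, 1.0]]
top [[489.4, 0.0, 326.2], [0.0, 489.4, 239.1], [0.0, 0.0, 1.0]] [[0.0199, -0.9814, 0.1912, 0.3524], [-0.9996, -0.0157, 0.0234, 0.0735], [-0.02, -0.1916, -0.9813, 1.2328], [0.0, 0.0, 0.0, 1.0]]
```

View pics/top0.png

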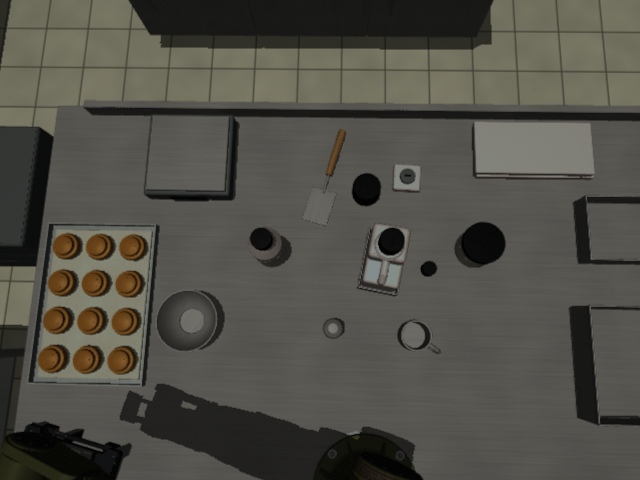

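View pics/scene0.png

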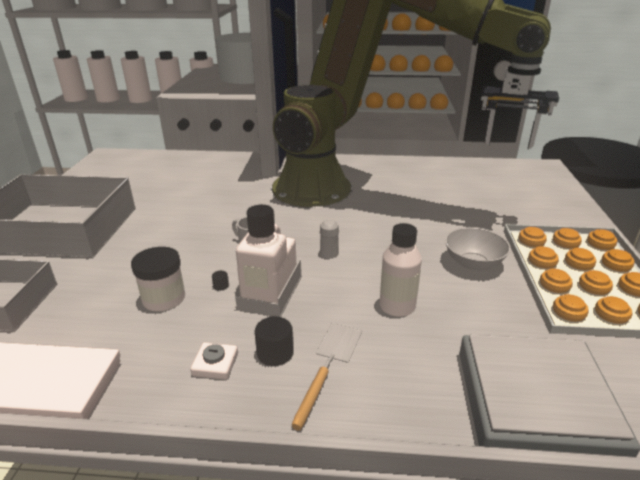

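The top view shows the jug with its cap at about (391,240) and the handle below it at (383,270). The round bottle is at (263,240), the tub at (482,243) and the decoy caps at (366,188) and (428,268). In the scene view the jug's cap is at about (261,220).

```bash
python3 - <<'E'
import cv2,numpy as np
a=cv2.imread("pics/top0.png")[210:310,340:440]; b=cv2.imread("pics/scene0.png")[195:315,210:310]
a=cv2.resize(a,(400,400),interpolation=2)
a=cv2.convertScaleAbs(a,alpha=1.8,beta=20)
b=cv2.resize(b,(400,480),interpolation=2)
c=np.zeros((480,800,3),np.uint8);c[:400,:400]=a;c[:,400:]=b
cv2.imwrite("pics/crop1.png",c)
E
```

```text
(no output)
```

View pics/crop1.png

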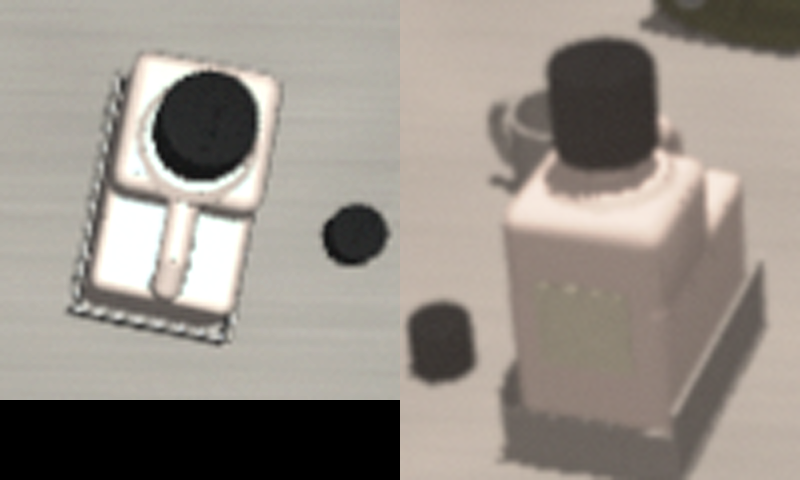

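```bash
cat > h.py <<'E'
from station import ctrl, imaging
import numpy as np
def ray(n,u,v):
    i=imaging.camera_info(n);T=np.array(i["world_from_camera"]);d=T[:3,:3]@np.linalg.solve(i["K"],[u,v,1.]);return T[:3,3],d/np.linalg.norm(d)
def atz(n,u,v,z):
    o,d=ray(n,u,v);return o+d*(z-o[2])/d[2]
def tri(a,b):
    A=np.zeros((3,3));y=np.zeros(3)
    for o,d in(a,b):
        P=np.eye(3)-np.outer(d,d);A+=P;y+=P@o
    p=np.linalg.solve(A,y);return p,[np.linalg.norm(np.cross(p-o,d)) for o,d in(a,b)]
E
python3 - <<'E'
from h import *
c=lambda x,y:(340+x/4-.4,210+y/4-.4)
print(tri(ray("top",*c(211,120)),ray("scene",260.5,210.3)))
print(atz("top",*c(211,120),.218),atz("scene",260.5,210.3,.218))
for n,p,q,z in(("bottom",(72,310),(228,342),.03),("left",(72,310),(118,75),.03),("shoulder top",(145,55),(270,78),.157),("should right",(282,95),(262,205),.157),("handle",(170,290),(181,205),.14)):
    d=atz("top",*c(*q),z)-atz("top",*c(*p),z);print(n,np.degrees(np.arctan2(d[1],d[0])),np.linalg.norm(d))
for n,u,v,z in(("tub",482,243,.105),("rb",261,238,.19),("smallcap",428,268,.03)):print(n,atz("top",u,v,z))
E
```

```text
(array([ 0.55163525, -0.0405067 ,  0.21485993]), [np.float64(0.001668515356734906), np.float64(0.0016685153567349165)])
[ 0.55131617 -0.04180956  0.218     ] [ 0.55751644 -0.03744859  0.218     ]
bottom -100.59491752716339 0.09695115113013486
left -10.60774519796181 0.1505657904064061
shoulder top -99.85475117187043 0.07095988207312115
should right 169.2589431385961 0.06347152315265012
handle -7.436875935364207 0.04842982185248874
tub [ 0.56873214 -0.26288798  0.105     ]
rb [0.55578545 0.24033347 0.19      ]
smallcap [ 0.51822444 -0.15040259  0.03      ]
```

Request:
apply_moves(deltas=[{"dp": [0, -0.012, 0], "roll": 0.17, "grip": -1}, {"dp": [0, -0.012, 0], "roll": 0.17, "grip": -1}, {"dp": [0, -0.012, 0], "roll": 0.17, "grip": -1}, {"dp": [0, -0.012, 0], "roll": 0.17, "grip": -1}, {"dp": [0, -0.012, 0], "roll": 0.17, "grip": -1}, {"dp": [0, -0.012, 0], "roll": 0.17, "grip": -1}, {"dp": [0, -0.012, 0], "roll": 0.17, "grip": -1}, {"dp": [0, -0.012, 0], "roll": 0.17, "grip": -1}, {"dp": [0, -0.012, 0], "roll": 0.17, "grip": -1}], newtons=50)

```text
time_s: 1.23
ee_pos: [0.1343, 0.5332, 0.3245]
eef_rot: [-1.572, 0.0, -0.212]
force: [0.4, 0.8, 0.1]
grip_width: 0.094
```

Request:
apply_moves(deltas=[{"dp": [0.0378, 0, -0.0337], "roll": 0, "grip": -1}, {"dp": [0.0378, 0, -0.0337], "roll": 0, "grip": -1}, {"dp": [0.0378, 0, -0.0337], "roll": 0, "grip": -1}, {"dp": [0.0378, 0, -0.0337], "roll": 0, "grip": -1}, {"dp": [0.0378, 0, -0.0337], "roll": 0, "grip": -1}, {"dp": [0.0378, 0, -0.0337], "roll": 0, "grip": -1}, {"dp": [0.0378, 0, -0.0337], "roll": 0, "grip": -1}, {"dp": [0.0378, 0, -0.0337], "roll": 0, "grip": -1}, {"dp": [0.0378, 0, -0.0337], "roll": 0, "grip": -1}, {"dp": [0.0378, 0, -0.0337], "roll": 0, "grip": -1}])

```text
time_s: 2.48
ee_pos: [0.4361, 0.1246, 0.3244]
eef_rot: [-1.571, 0.0, -0.206]
force: [-0.0, 0.5, 0.2]
grip_width: 0.0942
```

Request:
apply_moves(deltas=[{"dp": [0.0378, 0, -0.0337], "roll": 0, "grip": -1}, {"dp": [0.0378, 0, -0.0337], "roll": 0, "grip": -1}, {"dp": [0.0378, 0, -0.0337], "roll": 0, "grip": -1}, {"dp": [0.0378, 0, -0.0337], "roll": 0, "grip": -1}, {"dp": [0, 0, 0], "roll": 0, "grip": -1}])

```text
time_s: 3.1
ee_pos: [0.5567, -0.039, 0.323]
eef_rot: [-1.571, 0.002, -0.209]
force: [-0.9, 0.5, 0.8]
grip_width: 0.0939
```

```bash
python3 - <<'E'
from h import *
import cv2
i=imaging.camera_info("wrist");print(np.round(i["K"],1).tolist(),np.round(i["world_from_camera"],4).tolist())
im=imaging.camera("wrist");cv2.imwrite("pics/w1.png",im)
T=np.array(i["world_from_camera"]);K=np.array(i["K"])
def proj(p):
    c=T[:3,:3].T@(np.array(p)-T[:3,3]);r=np.hypot(c[0],c[1]);t=np.arctan2(r,c[2]);return K[0,2]+K[0,0]*t*c[0]/r,K[1,2]+K[1,1]*t*c[1]/r
print(proj((.5525,-.04,.218)),proj((.5525+.026,-.04,.218)))
E
```

```text
[[371.6, 0.0, 323.4], [0.0, 371.6, 235.6], [0.0, 0.0, 1.0]] [[0.9781, -0.1991, -0.0608, 0.5746], [-0.2082, -0.9379, -0.2776, 0.0425], [-0.0017, 0.2842, -0.9588, 0.4915], [0.0, 0.0, 0.0, 1.0]]
(np.float64(318.2860310756029), np.float64(240.91600952001667)) (np.float64(351.37603263981117), np.float64(234.19600466514856))
```

View pics/w1.png

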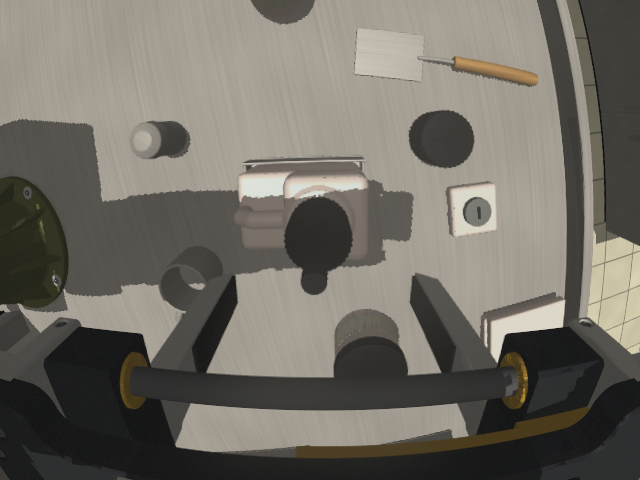

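The wrist view shows the cap's top disc centred at about (319,238), against a prediction of (318,241). So my estimate is within about 2 mm, and the cap is at about (0.553, -0.039). The TCP is 3.5 mm too far in x, so I'll correct that and descend.

Request:
apply_moves(deltas=[{"dp": [-0.0035, 0.02, 0], "roll": 0, "grip": -1}, {"dp": [0, 0.025, 0], "roll": 0, "grip": -1}, {"dp": [0, 0.025, 0], "roll": 0, "grip": -1}, {"dp": [0, 0.025, 0], "roll": 0, "grip": -1}, {"dp": [0, 0.02, 0], "roll": 0, "grip": -1}, {"dp": [0, 0.018, 0], "roll": 0, "grip": -1}, {"dp": [0, 0, 0], "roll": 0, "grip": -1}])

```text
time_s: 4.03
ee_pos: [0.5516, -0.035, 0.1908]
eef_rot: [-1.571, 0.002, -0.205]
force: [0.4, -0.1, 0.6]
grip_width: 0.0938
```

Request:
apply_moves(deltas=[{"dp": [0, 0, 0], "roll": 0, "grip": 1}, {"dp": [0, 0, 0], "roll": 0, "grip": 1}, {"dp": [0, 0, 0], "roll": 0, "grip": 1}, {"dp": [0, 0, 0], "roll": 0, "grip": 1}, {"dp": [0, 0, 0], "roll": 0, "grip": 1}, {"dp": [0, 0, 0], "roll": 0, "grip": 1}])

```text
time_s: 4.78
ee_pos: [0.5525, -0.0361, 0.1915]
eef_rot: [-1.571, -0.0, -0.206]
force: [-0.0, -0.2, 0.9]
grip_width: 0.0518
```

Request:
apply_moves(deltas=[{"dp": [0, 0.0015, 0], "roll": 0, "grip": 1}, {"dp": [0, 0.0015, 0], "roll": 0, "grip": 1}, {"dp": [0, 0.0015, 0], "roll": 0, "grip": 1}, {"dp": [0, 0.001, 0], "roll": 0, "grip": 1}, {"dp": [0, 0, 0], "roll": 0, "grip": 1}])

```text
time_s: 5.4
ee_pos: [0.5525, -0.0361, 0.1863]
eef_rot: [-1.571, -0.0, -0.206]
force: [-1.6, 0.4, 7.2]
grip_width: 0.0514
```

Moved down 5.2 mm with 7 N, which matches the seal spring. I'll go nearly to the bottom.

Request:
apply_moves(deltas=[{"dp": [0, 0.001, 0], "roll": 0, "grip": 1}, {"dp": [0, 0.0008, 0], "roll": 0, "grip": 1}, {"dp": [0, 0, 0], "roll": 0, "grip": 1}])

```text
time_s: 5.78
ee_pos: [0.5525, -0.0361, 0.1846]
eef_rot: [-1.571, -0.001, -0.206]
force: [-3.1, -0.4, 9.6]
grip_width: 0.0515
```

Request:
apply_moves(deltas=[{"dp": [0, 0, 0], "roll": -0.08, "grip": 1}, {"dp": [0, 0, 0], "roll": -0.08, "grip": 1}, {"dp": [0, 0, 0], "roll": -0.08, "grip": 1}, {"dp": [0, 0, 0], "roll": -0.08, "grip": 1}, {"dp": [0, 0, 0], "roll": -0.08, "grip": 1}, {"dp": [0, 0, 0], "roll": 0, "grip": 1}])

```text
time_s: 6.52
ee_pos: [0.5528, -0.0361, 0.1848]
eef_rot: [-1.571, -0.001, 0.195]
force: [-0.9, 0.2, 7.8]
grip_width: 0.0515
```

```bash
python3 - <<'E'
from h import *
o=ctrl.get_obs()
for k in("force","moment","eef_rot","ee_pos"):print(k,np.round(o[k],4))
E
```

```text
force [-0.8862  0.193   7.8119]
moment [-0.0112  0.2409 -0.0065]
eef_rot [-1.5712e+00 -1.4000e-03  1.9520e-01]
ee_pos [ 0.5528 -0.0361  0.1848]
```

Twist torque is close to zero, so the cap is turning with the gripper. I'll continue to about 88°, pushing slightly further down.

Request:
apply_moves(deltas=[{"dp": [0, 0.0004, 0], "roll": -0.12, "grip": 1}, {"dp": [0, 0, 0], "roll": -0.12, "grip": 1}, {"dp": [0, 0, 0], "roll": -0.12, "grip": 1}, {"dp": [0, 0, 0], "roll": -0.12, "grip": 1}, {"dp": [0, 0, 0], "roll": -0.12, "grip": 1}, {"dp": [0, 0, 0], "roll": -0.12, "grip": 1}, {"dp": [0, 0, 0], "roll": -0.12, "grip": 1}, {"dp": [0, 0, 0], "roll": -0.12, "grip": 1}, {"dp": [0, 0, 0], "roll": -0.14, "grip": 1}, {"dp": [0, 0, 0], "roll": 0, "grip": 1}])

```text
time_s: 7.78
ee_pos: [0.5496, -0.0374, 0.1845]
eef_rot: [-1.564, 0.004, 1.296]
force: [-32.5, -9.0, 23.0]
grip_width: 0.052
```

```bash
python3 - <<'E'
from h import *
import cv2
o=ctrl.get_obs()
for k in("force","moment","eef_rot","ee_pos"):print(k,np.round(o[k],4))
E
```

```text
force [-32.5173  -8.9751  22.9527]
moment [-1.9051  6.0769  0.0948]
eef_rot [-1.5643  0.0043  1.2957]
ee_pos [ 0.5496 -0.0374  0.1845]
```

The 33 N side load points along tool z and comes from the 3 mm grip offset turning with the cap. I'll relieve it along tool z, then start lifting.

Request:
apply_moves(deltas=[{"dp": [0, 0, 0.0015], "roll": 0, "grip": 1}, {"dp": [0, 0, 0.0015], "roll": 0, "grip": 1}, {"dp": [0, 0, 0], "roll": 0, "grip": 1}])

```text
time_s: 8.15
ee_pos: [0.5491, -0.0373, 0.1845]
eef_rot: [-1.571, 0.004, 1.293]
force: [-9.3, -14.8, 12.8]
grip_width: 0.0517
```

Request:
apply_moves(deltas=[{"dp": [-0.0015, 0, 0.0005], "roll": 0, "grip": 1}, {"dp": [0, -0.002, 0], "roll": 0, "grip": 1}, {"dp": [0, -0.002, 0], "roll": 0, "grip": 1}, {"dp": [0, -0.002, 0], "roll": 0, "grip": 1}, {"dp": [0, 0, 0], "roll": 0, "grip": 1}])

```text
time_s: 8.78
ee_pos: [0.5487, -0.0373, 0.19]
eef_rot: [-1.571, 0.001, 1.294]
force: [-2.1, -4.3, 4.1]
grip_width: 0.0517
```

Request:
apply_moves(deltas=[{"dp": [-0.0005, -0.002, 0], "roll": 0, "grip": 1}, {"dp": [0, -0.003, 0], "roll": 0, "grip": 1}, {"dp": [0, -0.003, 0], "roll": 0, "grip": 1}, {"dp": [0, 0, 0], "roll": 0, "grip": 1}])

```text
time_s: 9.28
ee_pos: [0.5484, -0.0372, 0.1979]
eef_rot: [-1.571, 0.0, 1.294]
force: [-1.9, -4.3, 2.1]
grip_width: 0.0516
```

It is lifting freely, 6.5 mm above the seated height with no downward pull. I'll lift to about 85 mm above seated.

Request:
apply_moves(deltas=[{"dp": [0, -0.008, 0], "roll": 0, "grip": 1}, {"dp": [0, -0.01, 0], "roll": 0, "grip": 1}, {"dp": [0, -0.01, 0], "roll": 0, "grip": 1}, {"dp": [0, -0.01, 0], "roll": 0, "grip": 1}, {"dp": [0, -0.012, 0], "roll": 0, "grip": 1}, {"dp": [0, -0.012, 0], "roll": 0, "grip": 1}, {"dp": [0, -0.01, 0], "roll": 0, "grip": 1}, {"dp": [0, -0.007, 0], "roll": 0, "grip": 1}, {"dp": [0, 0, 0], "roll": 0, "grip": 1}, {"dp": [0, 0, 0], "roll": 0, "grip": 1}])

```text
time_s: 10.52
ee_pos: [0.5484, -0.037, 0.2763]
eef_rot: [-1.57, 0.0, 1.294]
force: [0.1, 0.0, -0.9]
grip_width: 0.0514
```

```bash
python3 - <<'E'
from h import *
import cv2
s=imaging.camera("scene");cv2.imwrite("pics/s2.png",cv2.resize(s[80:440,100:580],(800,600)))
o=ctrl.get_obs()
for k in("force","eef_rot","ee_pos","grip_width","joint_vel"):print(k,np.round(o[k],4))
E
```

```text
force [ 0.0763  0.507  -0.205 ]
eef_rot [-1.570e+00  1.000e-04  1.294e+00]
ee_pos [ 0.5484 -0.037   0.2763]
grip_width 0.0516
joint_vel [-0.0003 -0.0006  0.0017 -0.0001  0.0008 -0.0011]
```

View pics/s2.png

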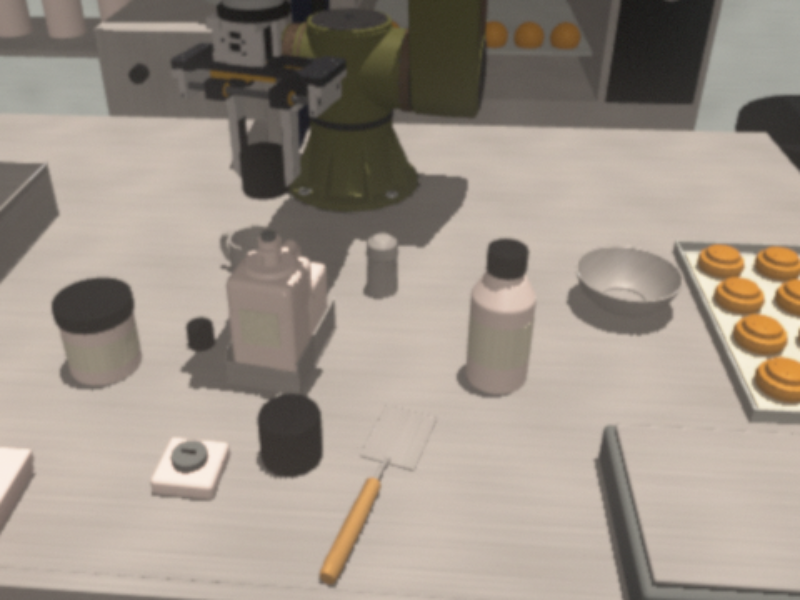

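The picture shows the cap upright in the jaws at (263,172), straight above the open neck at (268,240). The bystanders all look undisturbed and the arm is still, so I'll hand in.

```bash
python3 -c "
from station import ctrl
print(ctrl.hand_in())"
```

```text
the job is handed in; nothing more can be done
None
```

The jug is open and I handed the job in with the cap still gripped above the neck. `hand_in` gives no verdict, so the result rests on my own checks.

- **Steps:** I gripped the cap at a 51.5 mm opening, pushed it down about 7 mm at 9.6 N, turned it about 86° anticlockwise while it was held down, and lifted it about 85 mm.
- **Last checks:** The wrist force was about 0 N, the arm was still, and the tool was upright. The last picture shows the cap upright above the open neck, with the bystanders apparently where they were. The clock stood at about 10.6 s.
- **Went less well:** My grip was about 3 mm off the cap's centre. The side load reached about 34 N near the end of the twist, and I relieved it before lifting.
- **Not confirmed:** I inferred the cap's own angle from the gripper's turn and the near-zero twisting moment. I did not see it in a picture.

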